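# Hitch the drawbar head to the spool trolley

## Task

Couple the blue drawbar head to the spool trolley: lift it by its grip fin and set its socket down over the steel hitch ball until the head sits fully home, flat on the deck in line with the trolley, tail pointing away from the spool and lever still up; then press the green latch lever all the way down and let go. The ball stands off-centre on its black disc, so feel for it gently and never press on the ball or trolley with more than about 30 N. Leave the other things on the counter where they are.

Things in the scene. Friction and masses are not known exactly. Their poses are not given: they have to be found in the camera images.
- trolley: low aluminium spool trolley, parked and immovable: deck 330 x 140 mm, flat top 36 mm above the table. Origin on the table under the centre of the black disc; +x runs along the deck towards the white filament spool on it (120 mm diameter, 42 mm high, centre at x = +140 mm); z up. The deck reaches from x = -115 to +215 mm, y = -70 to +70 mm.
- disc_centre (a point): centre of the flat black disc (58 mm diameter, an eccentric clamp) on the deck top; axes as the trolley. The rigid steel hitch ball (26 mm diameter, centre 20 mm and top 33 mm above the deck, 12 mm stem) is clamped 13 mm from this point, in ANY direction round it. The direction is not in these readings: find it by feel or by eye. The ball does not move under the allowed force.
- head: blue drawbar head, 0.25 to 0.46 kg, at first standing upright on the table. Origin at the centre of the socket's round mouth, in its flat underside; z up, tail to -x. Cup 44 mm outer diameter, 42 mm high; tail 30 mm wide, 32 mm high, to x = -111 mm. When home, the whole underside lies on the deck, which is the stop.
- socket_mouth (a point): centre of the socket's mouth (= head's origin). Bore 29 mm diameter, 36 mm deep, closed on top, no chamfer: 1.5 mm to spare all round the 26 mm ball. Set down off the ball's axis by e mm (1.5 to 14.5), the bore's edge lands on the ball and the underside stays about 20 + sqrt(13^2 - (14.5 - e)^2) mm above the deck (33 beyond).
- grip (a point): middle of the grip area of the grey grip fin on top of the cup, 68 mm above the head's underside and straight above its origin. The fin is 36 mm long (head x), 16 mm thick (head y: squeeze across this) and stands from 42 to 82 mm above the underside.
- latch (a joint): green latch lever on the head: rad, 0 = raised 37 degrees above level, 0.60 = fully down against its stop (3 degrees above level). Starts at 0 to 0.15. It stays where it is left; friction of about 0.15 N m (about 3 to 6 N when pressed near its end), no spring. A push that drags on it or does not follow its arc can bind.
- lever_hinge (a point): hinge axis of the lever, at x = -36 mm, z = +44 mm on the head; the axis runs along the head's y
- lever_end (a point): point on the lever's centre line 50 mm from the hinge axis, towards the tail's end; the lever is a flat bar 58 mm long, 20 mm wide, 7 mm thick (its upper face is 3.5 mm off this line); when down the point is at x = -86 mm, z = 46 mm on the head, and the tail below it rests on the deck
- black_spool: filament spool lying flat, grey flanges 150 mm diameter, 55 mm high; bystander
- scraper: print scraper (spatula) 200 mm long lying on the counter; bystander
- glue: small bottle 40 mm diameter, 100 mm high; bystander
- gear: printed yellow gear 70 mm diameter, 14 mm high; bystander
- tower: printed grey castle tower 90 mm diameter, 86 mm high; bystander
- pot: white cup 70 mm diameter, 70 mm high; bystander
- driver: screwdriver 160 mm long; bystander
Mind the look-alikes: they are no part of the job. Of the things that look like the head, the smallest one is meant.

How it is judged:
By the outcome, as a careful person would: the job done as asked, in the order asked, and still so for the second after the job is handed in, with the robot touching nothing.
It also fails if it takes over 72 s, if anything falls off the work surface, if the arm or the gripper's body presses on something with over 40 N, if the wrist force passes 120 N, or if a joint passes its speed limit or range.

## Robot

A 6-joint arm with a two-finger parallel gripper is mounted at the origin on the work surface. World frame = base frame: x ahead of the robot, y to its left, z up, the work surface at z = 0. Lengths are in m, angles in rad, forces in N, time in s.
With the tool pointing down it reaches from about 0.375 to 0.9 m from the base axis. Payload 3.1 kg.
Tool frame: the origin (TCP) lies between the finger pads; the fingertips stand 25 mm ahead of it and the grasp point (between the pads) lies 6 mm ahead of it; x points along the fingers, y is the direction in which the jaws open and shut, and the axes are right-handed (so a half turn about x gives the same grasp; the last joint's range is limited). The gripper opens to 85 mm and grips with 20 to 120 N. Pads are 22 mm wide; open, the fingers measure 114 mm over their backs; the gripper's body (76 mm by 85 mm) begins 54 mm behind the grasp point. The pads swing forward as they close: fully open they stand 13 mm farther back than shut.
Start: joints at [-0.178, 0.527, 1.433, -0, 1.181, -0.178], TCP at [0.625, 0, 0.256] pointing down, gripper open.
Joint ranges: [-3.08, 3.08], [-0.75, 2.2], [0.22, 2.44], [-1.43, 4.57], [0, 2.65], [-2.85, 2.85]. Speed limits (rad/s): [2.79, 2.79, 3.14, 3.14, 3.14, 3.14].

## Interface

Orientations are given as a unit quaternion [x, y, z, w].
In Python, from station import manip, viewer, workorder gives the robot as it stands.
- The arm moves only by the shell command python3 -m crank 'ROWS' [FORCE]. ROWS is JSON, one flat list of numbers, 5 for each row, row after row: the opening, from 0 (shut) to 1 (fully open), then the shift along the world's x, y, z in mm, then the turn about the world's z in rad. A call has 1 to 10 rows; each row is the pose to reach, as a shift and turn from the pose commanded when the call began; what a row does not reach only later rows make up. A row lasts 1/8 s, in which the tool goes at most 62.5 mm and 10.7 degrees, less where a joint would pass 70% of its speed; a pose out of reach is approached as far as the arm can. A call with a gripper value outside its range is refused whole. The fingers move at their own pace and stop on an object; FORCE is the grip in N (left out, the last holds). Time passes only in rows, so rows that repeat a pose let the fingers close. It gives the time, the measured TCP pose, the force and the opening at its end, in the units of the state.
- manip.sense(): the state, without advancing time (a new reading comes with each control period).
- viewer.snapshot(name): name is "scene" or "side" or "wrist"; returns a dict with "img" (384x512x3 uint8, red, green, blue), "range_z" (384x512 float32, m along the optical axis (not along the pixel's ray), 0 where there is no reading), "fx", "fy", "cx", "cy" (pixels), "k1" (the pictures are not rectified: a ray, as slopes to the right and down, at radius r is drawn at 1 + k1 r^2 times it, then the intrinsics apply), "origin" and "attitude" of the camera in the world. Camera axes: x right, y down, z forward; pixel columns grow to the right and rows downward; lengths in m; the calibration is good to about 2 mm. A picture is of the moment at which its call begins.
- workorder.sign_off(): hands the job in, once; it reports no verdict.
The state is a dict: "t": time; "q": joint angles; "qd": joint speeds; "tau": joint torques, N m; "tcp_pos": TCP position; "tool_rot": TCP orientation; "force": force on the tool from outside, world axes, zero at the start; "ft_torque": the same for the moment, N m; "finger_gap": opening from 0.0 (shut) to 1.0 (fully open).
Only numpy, scipy, OpenCV 4.12 (cv2) and the standard library are available. Lean on these libraries where they do the work, as an engineer would, in place of code of your own. Each camera call takes 0.05 s, during which the arm holds its last target.

## Working session

There is one attempt and no reset: what is moved stays moved. The work goes in short steps, Python scripts to look and compute and a shell command to move; the robot and the scene stay as the last step left them, time stands still between calls to the robot, and variables do not carry over. Pictures are saved under pics/ and viewed, and the job is handed in when it is done.

```bash
ls; mkdir -p pics; cat > h.py <<'E'
import numpy as np, cv2, pickle
from station import manip, viewer, workorder
from scipy.spatial.transform import Rotation as R
def snap(name,tag):
    s=viewer.snapshot(name); pickle.dump(s,open(f'pics/{tag}.pkl','wb'))
    cv2.imwrite(f'pics/{tag}.png',s['img'][:,:,::-1]); return s
def load(tag): return pickle.load(open(f'pics/{tag}.pkl','rb'))
def att(s):
    a=np.array(s['attitude']); return a if a.shape==(3,3) else R.from_quat(a).as_matrix()
def ray(s,u,v):
    d=np.array([(u-s['cx'])/s['fx'],(v-s['cy'])/s['fy']],float); x=d.copy()
    for _ in range(20): x=d/(1+s['k1']*(x@x))
    return np.array([x[0],x[1],1.])
def pix(s,u,v,n=0):
    z=s['range_z'][int(round(v))-n:int(round(v))+n+1,int(round(u))-n:int(round(u))+n+1]; z=np.median(z[z>0]) if (z>0).any() else np.nan
    return np.array(s['origin'])+att(s)@(ray(s,u,v)*z)
def plane(s,u,v,h):
    o=np.array(s['origin']); d=att(s)@ray(s,u,v); return o+d*(h-o[2])/d[2]
def cloud(s):
    H,W=s['range_z'].shape; v,u=np.mgrid[:H,:W]
    K=np.array([[s['fx'],0,s['cx']],[0,s['fy'],s['cy']],[0,0,1.]])
    dx=(u-s['cx'])/s['fx']; dy=(v-s['cy'])/s['fy']; x,y=dx.copy(),dy.copy()
    for _ in range(20):
        f=1+s['k1']*(x*x+y*y); x=dx/f; y=dy/f
    P=np.stack([x,y,np.ones_like(x)],-1)*s['range_z'][...,None]
    return P@att(s).T+np.array(s['origin'])
def proj(s,p):
    c=att(s).T@(np.array(p)-np.array(s['origin'])); x=c[:2]/c[2]; x=x*(1+s['k1']*(x@x))
    return np.array([x[0]*s['fx']+s['cx'],x[1]*s['fy']+s['cy']])
def crop(tag,u0,v0,u1,v1,k,out):
    i=cv2.imread(f'pics/{tag}.png')[v0:v1,u0:u1]; cv2.imwrite(f'pics/{out}.png',cv2.resize(i,None,fx=k,fy=k,interpolation=cv2.INTER_CUBIC))
E
python3 -c "
from h import *
for n in ['scene','side','wrist']:
    s=snap(n,n+'0'); print(n,s['origin'],s['attitude'],s['fx'],s['k1'])
print(manip.sense())"
```

```text
pics
scene [ 1.01849082 -0.8703234   0.95849575] [ 0.87395179  0.25894976 -0.11035141 -0.39620179] 362.98010222089295 -0.05222857114822015
side [0.12996448 1.217839   0.86704467] [-0.14178397  0.86149017 -0.48210653  0.07283738] 395.8980725369306 0.015471540003947999
wrist [0.62455011 0.07891508 0.37401416] [ 9.87620394e-01  9.34410823e-04 -9.00019735e-04  1.56857497e-01] 285.80908563245623 -0.047231724650079944
{'t': 0.15, 'q': array([-1.78499631e-01,  5.28261275e-01,  1.43358717e+00,  1.65524214e-05,
        1.18144243e+00, -1.78509091e-01]), 'qd': array([-0.00222355, -0.00122567, -0.00263738, -0.0015448 , -0.00011338,
       -0.00050504]), 'tau': array([ 1.17890530e-03, -4.42742836e+01, -1.78276026e+01, -2.15643640e-04,
        5.61750654e-03, -9.84718270e-06]), 'tcp_pos': array([6.24493827e-01, 1.25246100e-04, 2.55559710e-01]), 'tool_rot': array([ 0.49966105,  0.50049689, -0.50033701,  0.49950433]), 'force': array([-0.48984505, -0.26072831, -0.01633971]), 'ft_torque': array([ 0.02311011,  0.03412335, -0.03275341]), 'finger_gap': 1.0033926124347978}
```

View pics/scene0.png

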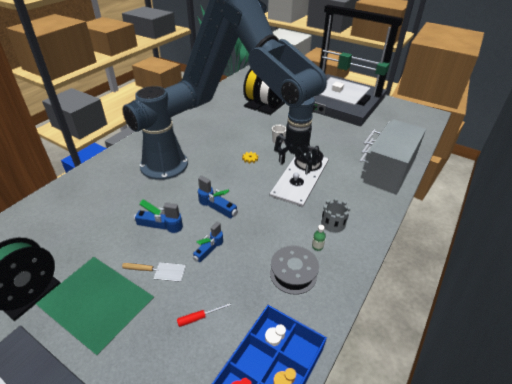

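View pics/side0.png

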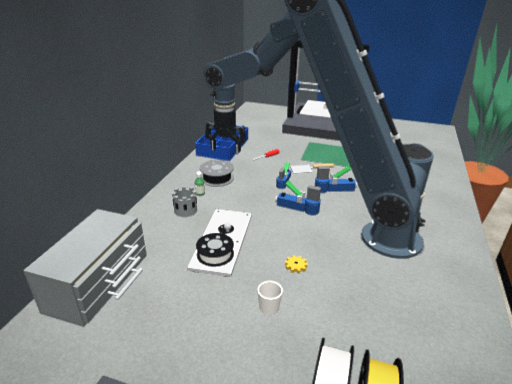

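View pics/wrist0.png

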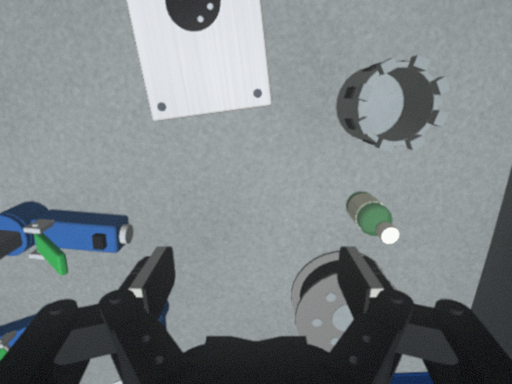

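```bash
python3 -c "
from h import *
crop('scene0',120,165,250,270,6,'c1'); crop('side0',260,150,370,225,7,'c2'); 
crop('side0',180,200,260,280,7,'c3')
for t in ['scene0','side0']:
    s=load(t); P=cloud(s); z=P[...,2]; i=s['img'].astype(int)
    b=(i[...,2]>1.5*i[...,0])&(i[...,2]>90)&(z>0.01)&(z<0.12)&(np.abs(P[...,0]-.5)<.5)
    n,l,st,c=cv2.connectedComponentsWithStats(b.astype(np.uint8))
    for k in range(1,n):
        if st[k,4]>60:
            q=P[l==k]; print(t,c[k].round(),st[k,4],q.min(0).round(3),q.max(0).round(3))
"
```

```text
scene0 [204. 193.] 90 [ 0.277 -0.114  0.037] [ 0.344 -0.062  0.065]
scene0 [223. 204.] 181 [ 0.349 -0.116  0.031] [ 0.442 -0.069  0.078]
scene0 [158. 218.] 325 [ 0.164 -0.328  0.023] [ 0.323 -0.233  0.073]
scene0 [216. 236.] 80 [ 0.444 -0.268  0.027] [ 0.485 -0.212  0.058]
scene0 [202. 249.] 136 [ 0.445 -0.335  0.021] [ 0.477 -0.267  0.043]
scene0 [278. 347.] 2320 [ 0.759 -0.635  0.01 ] [ 0.94  -0.38   0.076]
side0 [391.  91.] 308 [ 0.    -1.605  0.01 ] [ 0.153 -1.548  0.12 ]
side0 [216. 147.] 656 [ 0.758 -0.573  0.01 ] [ 0.944 -0.365  0.071]
side0 [283. 180.] 105 [ 0.412 -0.328  0.01 ] [ 0.485 -0.097  0.105]
side0 [335. 184.] 384 [ 0.162 -0.319  0.01 ] [ 0.324 -0.22   0.065]
side0 [299. 203.] 475 [ 0.275 -0.105  0.01 ] [ 0.443 -0.045  0.061]
```

View pics/c1.png

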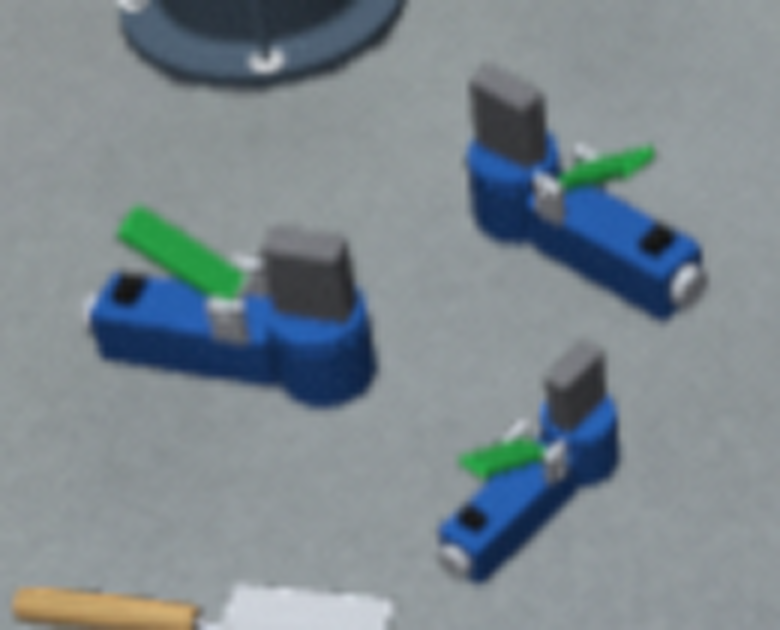

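View pics/c2.png

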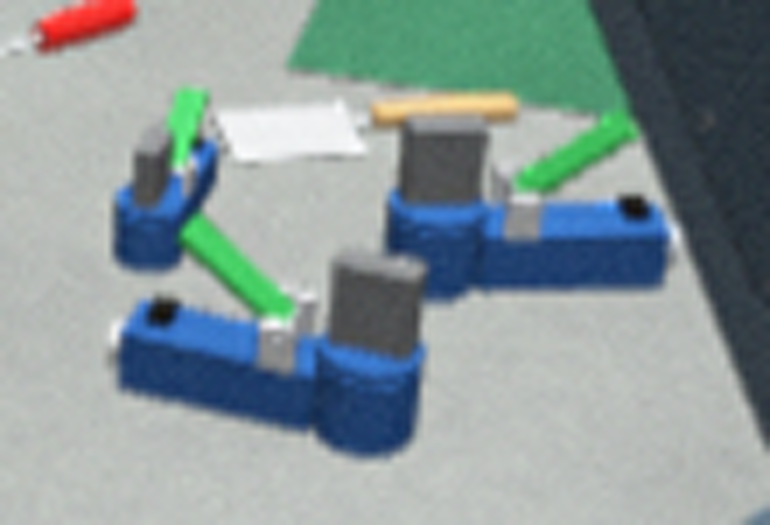

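View pics/c3.png

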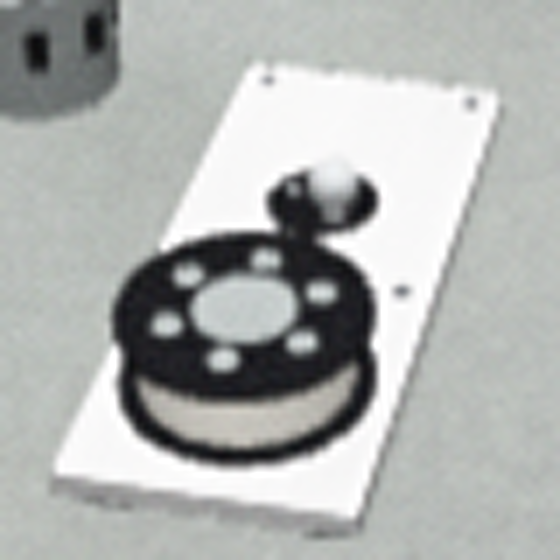

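```bash
python3 -c "
from h import *
s=load('scene0')
f=lambda x,y:(120+x/6,165+y/6)
print('fin top ends',pix(s,*f(553,375)),pix(s,*f(590,350)))
for p in [(548,380),(602,350)]: print(plane(s,*f(*p),.082))
print('tailtop', plane(s,*f(443,535),.032), plane(s,*f(485,555),.032))
S=load('side0'); b=(227.6,226.4)
print('ball side',plane(S,*b,.056),pix(S,*b))
P=cloud(S); z=P[...,2]; i=S['img'].astype(int)
m=(i.min(-1)>200)&(abs(z-.036)<.006)&(P[...,1]>-.3)&(P[...,1]<.3)&(P[...,0]>.4)
q=P[m][:,:2]; r=cv2.minAreaRect((q*1000).astype(np.float32)); print(m.sum(),r,cv2.boxPoints(r))
g=lambda x,y:(180+x/7,200+y/7)
print([plane(S,*g(*p),.036).round(4) for p in [(253,65),(499,92),(358,518),(52,475),(322,201)]])
"
```

```text
fin top ends [ 0.46306379 -0.2443771   0.08395975] [ 0.46792097 -0.21711452  0.08297677]
[ 0.46183867 -0.24749028  0.082     ]
[ 0.47289424 -0.21269626  0.082     ]
tailtop [ 0.45329518 -0.33477743  0.032     ] [ 0.48099003 -0.33296805  0.032     ]
ball side [0.54685003 0.19358518 0.056     ] [0.54639323 0.19470749 0.05688869]
897 ((550.777587890625, 97.66590881347656), (383.4927062988281, 179.31784057617188), 85.57198333740234) [[ 446.5822    -86.585846]
 [ 625.3648   -100.43036 ]
 [ 654.97296   281.91766 ]
 [ 476.19037   295.76218 ]]
[array([0.6372, 0.0814, 0.036 ]), array([0.5043, 0.0622, 0.036 ]), array([0.4594, 0.3898, 0.036 ]), array([0.5955, 0.408 , 0.036 ]), array([0.5575, 0.1829, 0.036 ])]
```

```bash
python3 -m crank '[1,-40,-50,-10,0, 1,-80,-100,-20,0, 1,-120,-150,-25,0, 1,-155,-200,-30,0, 1,-155,-235,-30,0, 1,-155,-235,-30,0]'; python3 -c "
from h import *
s=snap('wrist','w1'); print(manip.sense()['tcp_pos'],manip.sense()['t'])"
```

```text
t: 0.9
tcp_pos: [0.4698, -0.2381, 0.2263]
tool_rot: [-0.501, -0.498, 0.501, -0.499]
force: [-0.3, 0.4, -0.3]
finger_gap: 1.001
[ 0.46963981 -0.23615873  0.2261359 ] 0.95
```

View pics/w1.png

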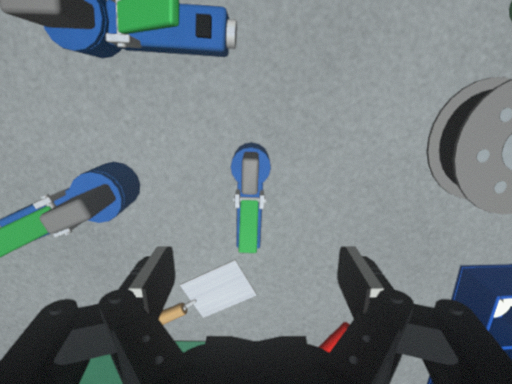

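```bash
python3 -c "
from h import *
crop('w1',200,130,300,265,5,'c4')
s=load('w1'); P=cloud(s); z=P[...,2]; i=s['img'].astype(int)
u0=np.zeros(z.shape,bool); u0[140:260,215:285]=1
gr=u0&(i.max(-1)-i.min(-1)<25)&(z>.074)&(z<.09)
q=P[gr]; print(gr.sum(),np.median(q[:,2])); r=cv2.minAreaRect((q[:,:2]*1000).astype(np.float32)); print(r)
print('mean',q.mean(0)); C=np.cov(q[:,:2].T); w,V=np.linalg.eigh(C); print(np.degrees(np.arctan2(V[1,1],V[0,1])),np.sqrt(w*12))
b=u0&(i[...,2]>1.4*i[...,0])&(z>.02)&(z<.05); q=P[b]; print(q.min(0),q.max(0))
g=u0&(i[...,1]>1.4*i[...,0])&(i[...,1]>1.3*i[...,2])&(z>.03); q=P[g]; print('lever',q.min(0),q.max(0)); A=np.c_[q[:,1],np.ones(len(q))]; print(np.degrees(np.arctan(np.linalg.lstsq(A,q[:,2],rcond=None)[0][0])))
c=q[:,:2]; w,V=np.linalg.eigh(np.cov(c.T)); print(np.degrees(np.arctan2(V[1,1],V[0,1])), c.mean(0))
"
```

```text
563 0.08333230198722008
((464.0927429199219, -227.87246704101562), (34.22500991821289, 14.368785858154297), 89.01382446289062)
mean [ 0.46410608 -0.22693298  0.08306473]
87.5420110375697 [0.01444031 0.03489085]
[ 0.44309523 -0.33129239  0.02040629] [ 0.48545279 -0.20697697  0.04939413]
lever [ 0.45182122 -0.31394993  0.04751364] [ 0.47126964 -0.15908436  0.3447615 ]
15.92087148789834
87.35878840622836 [ 0.46169307 -0.2879919 ]
```

View pics/c4.png

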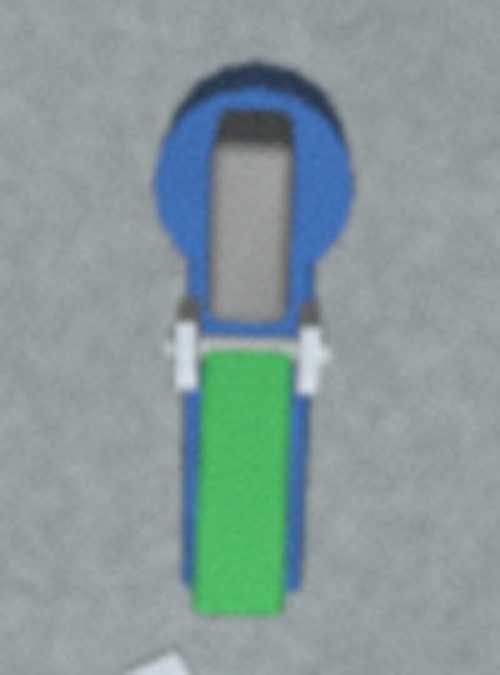

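```bash
python3 -m crank '[1,-6,7,-50,-0.044, 1,-6,7,-100,-0.044, 1,-6,7,-135,-0.044, 1,-6,7,-152,-0.044, 1,-6,7,-152,-0.044, 0.1,-6,7,-152,-0.044, 0,-6,7,-152,-0.044, 0,-6,7,-152,-0.044, 0,-6,7,-152,-0.044, 0,-6,7,-152,-0.044]' 80; python3 -c "
from h import *
print(manip.sense())"
```

```text
t: 2.2
tcp_pos: [0.4642, -0.2282, 0.0751]
tool_rot: [0.511, 0.488, -0.511, 0.489]
force: [-0.1, 0.2, 5.6]
finger_gap: 0.172
{'t': 2.2, 'q': array([-6.73170197e-01,  6.79489490e-01,  1.84029627e+00,  1.11308841e-04,
        6.20703835e-01, -6.29130942e-01]), 'qd': array([-0.00044717,  0.00045342,  0.00027866,  0.00040261, -0.00055712,
       -0.00136485]), 'tau': array([-2.69452035e-01, -3.77029216e+01, -7.29175061e+00, -4.12905158e-02,
       -2.20608255e-01,  9.85042745e-03]), 'tcp_pos': array([ 0.46422174, -0.22818942,  0.07505338]), 'tool_rot': array([ 0.51098466,  0.48846325, -0.51083486,  0.48923009]), 'force': array([-0.06700045,  0.24392653,  5.63375354]), 'ft_torque': array([0.06832503, 0.07970218, 0.00881409]), 'finger_gap': 0.17211222137421087}
```

```bash
python3 -m crank '[0,0,0,10,0, 0,0,0,40,0, 0,0,0,90,0, 0,0,0,120,0, 0,0,0,120,0]' ; python3 -c "
from h import *
print(manip.sense()); snap('wrist','w2'); snap('side','s2')"
```

```text
t: 2.82
tcp_pos: [0.4649, -0.2286, 0.1962]
tool_rot: [0.511, 0.487, -0.511, 0.491]
force: [0.3, -0.3, -3.9]
finger_gap: 0.174
{'t': 2.825, 'q': array([-6.73038666e-01,  4.69067591e-01,  1.76370085e+00,  1.70487538e-04,
        9.03892900e-01, -6.29116571e-01]), 'qd': array([-0.00261438,  0.05495287,  0.04792815, -0.0029309 , -0.01741018,
       -0.00129141]), 'tau': array([ 1.87948938e-01, -4.07120275e+01, -1.47052440e+01, -8.86838883e-02,
        8.50850483e-02,  2.92844794e-03]), 'tcp_pos': array([ 0.46485731, -0.22858706,  0.1962259 ]), 'tool_rot': array([ 0.51116372,  0.48715003, -0.51060271,  0.49059287]), 'force': array([ 0.2975374 , -0.3435215 , -3.94862686]), 'ft_torque': array([ 0.09945311, -0.02314505,  0.02304783]), 'finger_gap': 0.17399069302219247}
```

View pics/w2.png

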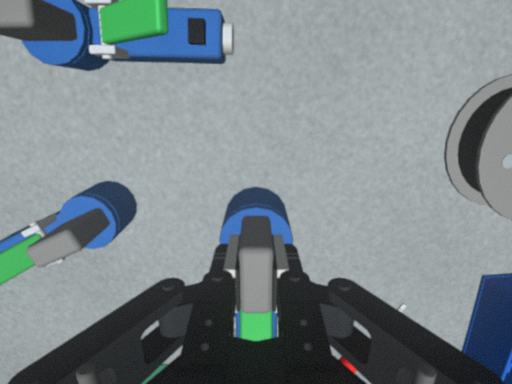

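View pics/s2.png

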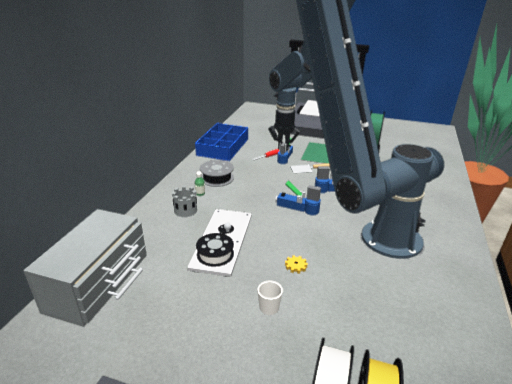

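```bash
python3 -m crank '[0,15,40,5,0, 0,30,95,10,0.05, 0,50,150,10,0.1, 0,70,205,10,0.15, 0,85,255,10,0.177, 0,90,295,10,0.177, 0,90,320,10,0.177, 0,90,330,10,0.177, 0,90,330,10,0.177]' ; python3 -c "
from h import *
print(manip.sense()['tcp_pos'],manip.sense()['force']); snap('wrist','w3'); snap('side','s3'); crop('side'[:1]+'3',170,160,290,280,6,'c5')"
```

```text
t: 4.05
tcp_pos: [0.5531, 0.1021, 0.2028]
tool_rot: [0.465, 0.533, -0.466, 0.532]
force: [-0.1, -0.4, -5.2]
finger_gap: 0.173
[0.55309418 0.10206168 0.20283439] [-0.06041691 -0.35098359 -5.17327814]
```

View pics/w3.png

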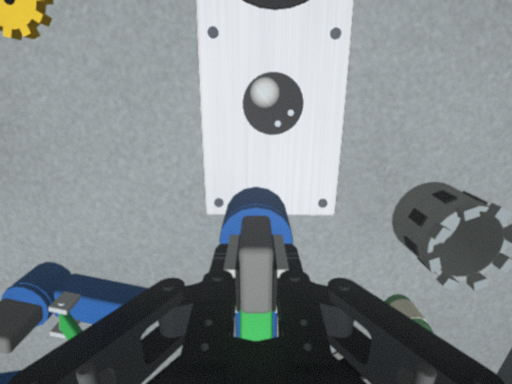

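View pics/c5.png

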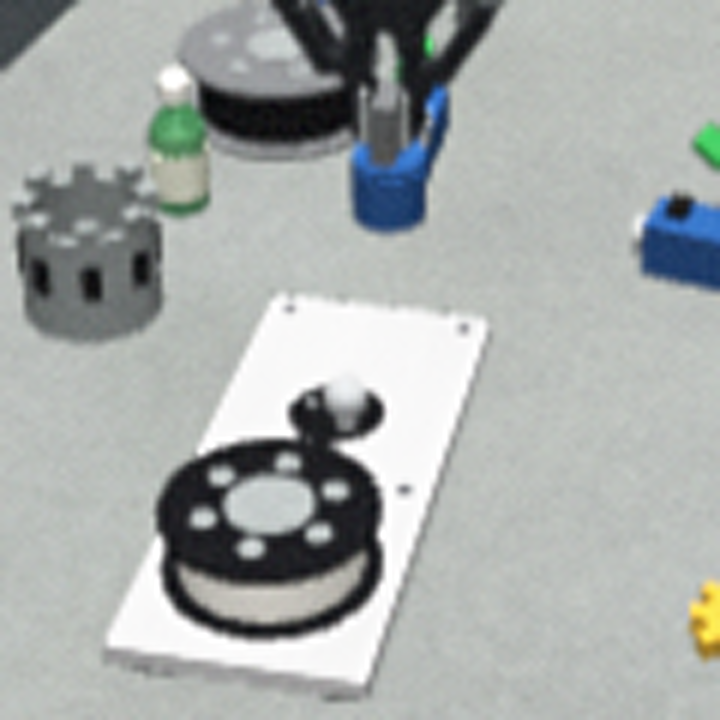

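```bash
python3 -c "
from h import *
crop('w3',225,60,320,145,8,'c6')
s=load('w3'); P=cloud(s); z=P[...,2]; i=s['img'].astype(int); W=np.zeros(z.shape,bool); W[60:145,235:315]=1
# deck
m=(i.min(-1)>150)&(abs(z-.037)<.006); m[:,:195]=0;m[:,355:]=0; print(m.sum(),np.median(z[m]))
# disc
g=i.mean(-1); d=((g<100)&W).astype(np.uint8); c,_=cv2.findContours(d,0,2); c=max(c,key=cv2.contourArea); h=cv2.convexHull(c)
q=np.array([plane(s,*p[0],.036)[:2]*1000 for p in h],np.float32); print('disc',cv2.minEnclosingCircle(q),cv2.fitEllipse(q))
# ball
b=W&(z>.048)&(z<.08); q=P[b]; print(b.sum(), q[:,2].max())
from scipy.optimize import least_squares
f=least_squares(lambda p:np.linalg.norm(q-p,axis=1)-.013,[.547,.194,.056],loss='soft_l1',f_scale=.001); print('ball',f.x)
f=least_squares(lambda p:np.linalg.norm(q-[p[0],p[1],.056],axis=1)-.013,[.547,.194],loss='soft_l1',f_scale=.001); print('ball',f.x)
v,u=np.where(b&(i.min(-1)>100)); print('px',u.min(),u.max(),v.min(),v.max())
# fin
G=np.zeros(z.shape,bool); G[215:315,235:280]=1
q=P[G&(i.max(-1)-i.min(-1)<25)&(i.mean(-1)>90)]; print('fin',len(q),np.median(q,axis=0)); q=q[abs(q[:,2]-np.median(q[:,2]))<.004]; print(cv2.minAreaRect((q[:,:2]*1000).astype(np.float32)))
w,V=np.linalg.eigh(np.cov(q[:,:2].T)); print(np.degrees(np.arctan2(V[1,1],V[0,1])), q.mean(0), np.sqrt(12*w))
B=(i[...,2]>1.4*i[...,0])&(z>.15); B[:,:215]=0;B[:,300:]=0;B[260:]=0; q=P[B]; print('cup top',len(q),np.median(q[:,2]),q.min(0),q.max(0))
print(R.from_quat(manip.sense()['tool_rot']).as_matrix().round(4))
"
```

```text
25973 0.03699391315827738
disc ((558.2940673828125, 179.29336547851562), 28.10350799560547) ((558.3375854492188, 179.24586486816406), (55.746910095214844, 55.903785705566406), 37.38299560546875)
720 0.07139449427012814
ball [0.5482612  0.18794357 0.0568688 ]
ball [0.54823729 0.18791642]
px 250 278 78 107
fin 2236 [0.55302939 0.10500724 0.21098787]
((552.7791137695312, 102.33330535888672), (18.808847427368164, 35.558563232421875), 0.38501715660095215)
97.67426924154688 [0.55284848 0.10352935 0.21096086] [0.01470056 0.03409891]
cup top 1840 0.17029645414727476 [0.5313463  0.09817252 0.15000993] [0.57431304 0.18021817 0.32139371]
[[-1.400e-03  9.913e-01  1.318e-01]
 [-5.000e-04  1.318e-01 -9.913e-01]
 [-1.000e+00 -1.500e-03  3.000e-04]]
```

View pics/c6.png

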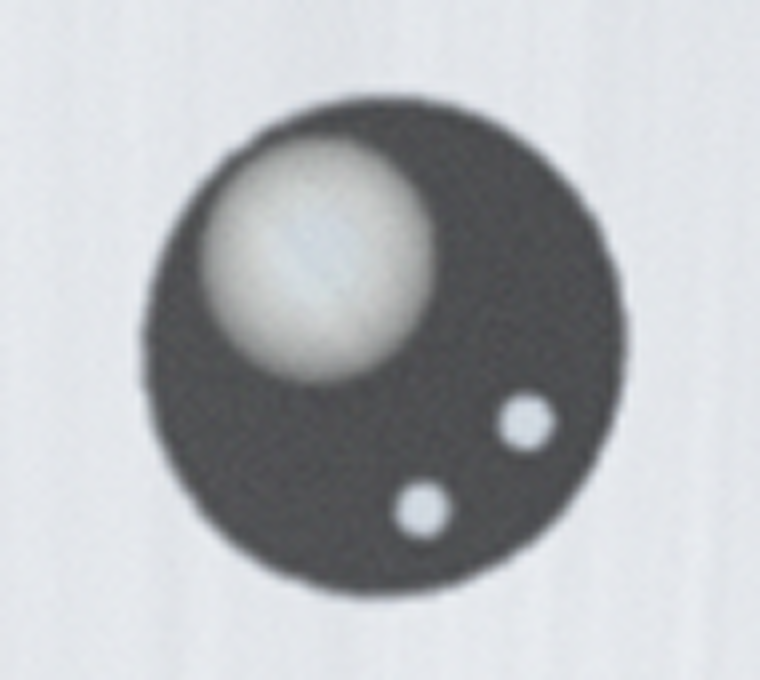

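```bash
python3 -c "
from h import *
crop('w3',205,180,310,345,4,'c7')
s=load('w3'); P=cloud(s); g=s['img'].astype(int).min(-1)
def edge(v,us):
    for u in us:
        pass
L=[];Rr=[]
for v in range(45,190,3):
    row=cv2.GaussianBlur(s['img'].mean(-1).astype(np.float32),(1,5),0)[v]; d=np.diff(row)
    u=180+np.argmax(d[180:230]); L.append(plane(s,u+.5,v,.036)[:2])
    u=320+np.argmin(d[320:360]); Rr.append(plane(s,u+.5,v,.036)[:2])
for E in (L,Rr):
    E=np.array(E,np.float32); l=cv2.fitLine(E,cv2.DIST_HUBER,0,.001,.001).ravel(); print(np.degrees(np.arctan2(l[1],l[0])),l[2:])
print('ball px',plane(s,264.75,92.25,.056))
"
```

```text
-82.55323 [0.48990595 0.1670537 ]
-82.486855 [0.6283332  0.17497815]
ball px [0.54885353 0.18794528 0.056     ]
```

View pics/c7.png

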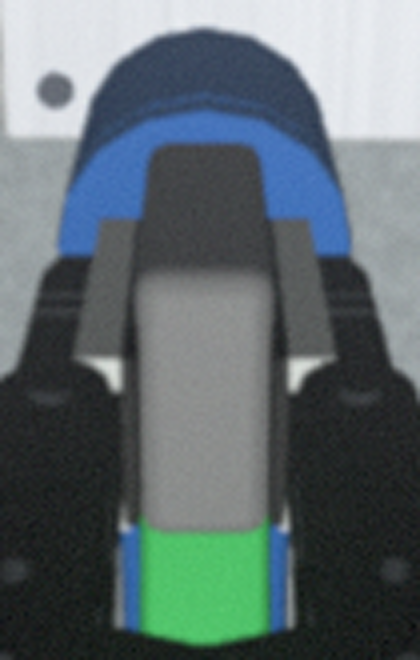

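```bash
python3 -c "
from h import *
s=load('w3'); f=lambda x,y,h: plane(s,205+x/4-.4,180+y/4-.4,h)
a=f(205,270,.211);b=f(205,530,.211);print(a,b,(a+b)/2,np.linalg.norm(a-b))
a=f(137,400,.211);b=f(272,400,.211);print(a,b,(a+b)/2,np.linalg.norm(a-b))
c=np.array([f(*p,.171)[:2] for p in [(202,110),(120,140),(290,140),(85,178),(325,178),(66,215),(345,215)]])
from scipy.optimize import least_squares
r=least_squares(lambda p:np.hypot(*(c-p[:2]).T)-p[2],[.553,.102,.022]);print(r.x,r.fun*1000)
r=least_squares(lambda p:np.hypot(*(c-p[:2]).T)-.022,[.553,.102]);print(r.x,r.fun*1000)
for p in [(150,240),(270,240)]: print('bottom front')
print('cup bottom front edge', f(205,30,.129))
"
```

```text
[0.55064028 0.1200768  0.211     ] [0.55534291 0.0856118  0.211     ] [0.5529916 0.1028443 0.211    ] 0.0347843526298399
[0.54525151 0.10258562 0.211     ] [0.56039817 0.10468443 0.211     ] [0.55282484 0.10363502 0.211     ] 0.015291383408211873
[0.55296254 0.10249901 0.0205643 ] [ 0.47344046 -0.12992758 -0.1537509  -0.31453541 -0.36381155  0.21076166
  0.2778234 ]
[0.55323524 0.10050632] [ 1.04858259  0.08743035  0.06708524 -0.63137858 -0.67516902 -0.68047142
 -0.61127784]
bottom front
bottom front
cup bottom front edge [0.55009913 0.12234692 0.129     ]
```

```bash
python3 -m crank '[0,-2,40,0,0, 0,-4,75,-15,0, 0,-4.5,85.5,-30,0, 0,-4.5,85.5,-45,0, 0,-4.5,85.5,-45,0, 0,-4.5,85.5,-45,0]' ; python3 -c "
from h import *
print(manip.sense()['tcp_pos'],manip.sense()['force']); snap('side','s4');snap('wrist','w4'); snap('scene','sc4');crop('s4',170,160,290,280,6,'c8');crop('sc4',260,140,350,220,8,'c9')"
```

```text
t: 4.9
tcp_pos: [0.55, 0.1864, 0.1594]
tool_rot: [0.466, 0.532, -0.466, 0.532]
force: [0.2, -0.2, -5.1]
finger_gap: 0.174
[0.55000104 0.18638574 0.15937793] [ 0.19141578 -0.1611716  -5.09438386]
```

View pics/c8.png

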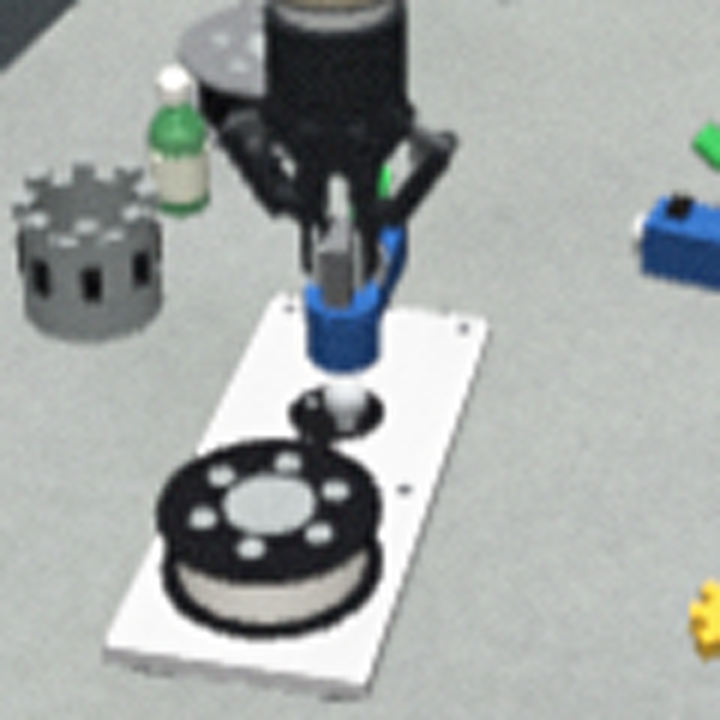

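View pics/c9.png

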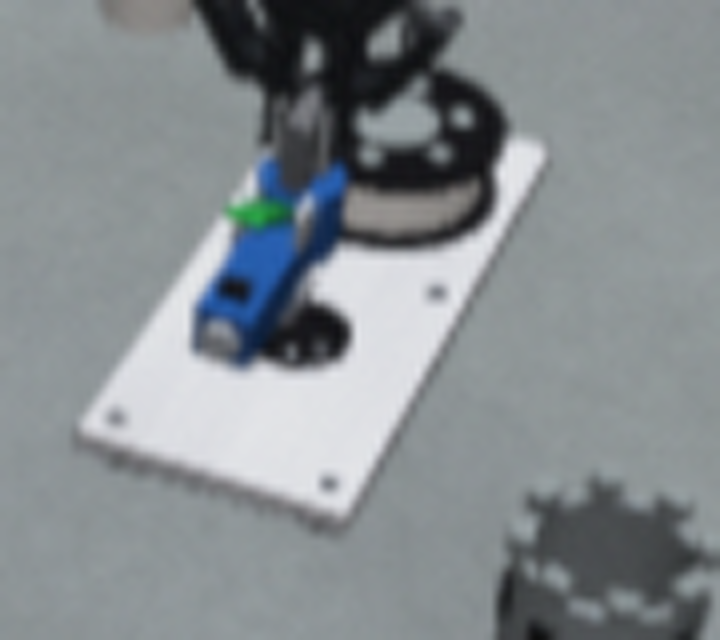

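```bash
python3 -m crank '[0,-0.5,0.5,-5,0, 0,-0.5,0.5,-10,0, 0,-0.5,0.5,-11,0, 0,-0.5,0.5,-12,0, 0,-0.5,0.5,-13,0, 0,-0.5,0.5,-13,0, 0,-0.5,0.5,-13,0]' ; python3 -c "
from h import *
print(manip.sense()['tcp_pos'],manip.sense()['force'],manip.sense()['ft_torque'])"
```

```text
t: 5.92
tcp_pos: [0.5491, 0.188, 0.1464]
tool_rot: [0.466, 0.532, -0.466, 0.532]
force: [-1.0, -0.3, -4.1]
finger_gap: 0.178
[0.54905945 0.1880234  0.14639639] [-0.97589009 -0.29405012 -4.06155013] [0.13614098 0.03034209 0.00548168]
```

```bash
python3 -m crank '[0,-0.3,0,-2,0, 0,-0.3,0,-4,0, 0,-0.3,0,-5,0, 0,-0.3,0,-6,0, 0,-0.3,0,-7,0, 0,-0.3,0,-7,0]' ; python3 -m crank '[0,0,0,-1,0, 0,0,0,-2,0, 0,0,0,-3,0, 0,0,0,-3,0]'; python3 -m crank '[0,0,0,-1,0, 0,0,0,-2,0, 0,0,0,-2,0]'
```

```text
t: 6.68
tcp_pos: [0.5486, 0.188, 0.1392]
tool_rot: [0.466, 0.532, -0.466, 0.532]
force: [-0.0, 0.2, -5.0]
finger_gap: 0.179
t: 7.18
tcp_pos: [0.5486, 0.1881, 0.1362]
tool_rot: [0.466, 0.532, -0.466, 0.532]
force: [0.5, -0.9, -4.8]
finger_gap: 0.18
t: 7.55
tcp_pos: [0.5486, 0.188, 0.1342]
tool_rot: [0.466, 0.532, -0.466, 0.532]
force: [-0.3, 0.0, -3.2]
finger_gap: 0.179
```

```bash
python3 -m crank '[0,0,0,-1,0, 0,0,0,-1,0]'; python3 -m crank '[0,0,0,-1,0, 0,0,0,-1,0]';python3 -m crank '[0,0,0,-1,0, 0,0,0,-1,0]'
```

```text
t: 7.8
tcp_pos: [0.5486, 0.188, 0.1332]
tool_rot: [0.466, 0.532, -0.466, 0.532]
force: [-0.3, 0.4, -4.6]
finger_gap: 0.173
t: 8.05
tcp_pos: [0.5486, 0.188, 0.1322]
tool_rot: [0.466, 0.532, -0.466, 0.532]
force: [0.5, -0.1, -5.0]
finger_gap: 0.175
t: 8.3
tcp_pos: [0.5486, 0.188, 0.1312]
tool_rot: [0.466, 0.532, -0.466, 0.532]
force: [-0.0, 0.2, -4.7]
finger_gap: 0.171
```

```bash
python3 -m crank '[0,0,0,-1,0, 0,0,0,-1,0]'; python3 -m crank '[0,0,0,-1,0, 0,0,0,-1,0]';python3 -m crank '[0,0,0,-1,0, 0,0,0,-1,0]'; python3 -m crank '[0,0,0,-1,0, 0,0,0,-2,0]'
```

```text
t: 8.55
tcp_pos: [0.5486, 0.1881, 0.1302]
tool_rot: [0.466, 0.532, -0.466, 0.532]
force: [-0.1, 0.9, -4.8]
finger_gap: 0.175
t: 8.8
tcp_pos: [0.5486, 0.188, 0.1292]
tool_rot: [0.466, 0.532, -0.466, 0.532]
force: [-0.3, -0.3, -4.6]
finger_gap: 0.172
t: 9.05
tcp_pos: [0.5486, 0.188, 0.1282]
tool_rot: [0.466, 0.532, -0.466, 0.532]
force: [-0.2, 0.3, -3.9]
finger_gap: 0.172
t: 9.3
tcp_pos: [0.5487, 0.188, 0.1263]
tool_rot: [0.466, 0.532, -0.466, 0.532]
force: [0.2, -0.7, -4.9]
finger_gap: 0.176
```

```bash
python3 -m crank '[0,0,0,-2,0, 0,0,0,-4,0, 0,0,0,-6,0, 0,0,0,-6,0]'; python3 -m crank '[0,0,0,-2,0, 0,0,0,-4,0, 0,0,0,-6,0, 0,0,0,-6,0]'; python3 -m crank '[0,0,0,-1,0, 0,0,0,-2,0, 0,0,0,-2,0]'
```

```text
t: 9.8
tcp_pos: [0.5485, 0.188, 0.1201]
tool_rot: [0.466, 0.532, -0.466, 0.532]
force: [-0.8, 0.1, -3.7]
finger_gap: 0.174
t: 10.3
tcp_pos: [0.5485, 0.188, 0.1141]
tool_rot: [0.466, 0.532, -0.466, 0.532]
force: [-0.5, 0.3, -4.3]
finger_gap: 0.177
t: 10.68
tcp_pos: [0.5486, 0.188, 0.1122]
tool_rot: [0.466, 0.532, -0.466, 0.532]
force: [0.0, 0.7, -5.0]
finger_gap: 0.172
```

```bash
python3 -m crank '[0,0,0,-1,0, 0,0,0,-1,0]'; python3 -m crank '[0,0,0,-0.5,0, 0,0,0,-0.5,0]';python3 -m crank '[0,0,0,-0.5,0, 0,0,0,-0.5,0]'; python3 -c "
from h import *
print(manip.sense()['ft_torque']); snap('scene','sc5');snap('side','s5');crop('sc5',260,140,350,220,8,'c10');crop('s5',170,160,290,280,6,'c11')"
```

```text
t: 10.92
tcp_pos: [0.5487, 0.188, 0.1113]
tool_rot: [0.466, 0.532, -0.466, 0.532]
force: [-0.7, 0.3, -3.6]
finger_gap: 0.173
t: 11.18
tcp_pos: [0.5488, 0.1881, 0.1111]
tool_rot: [0.466, 0.532, -0.466, 0.532]
force: [-0.5, 0.6, -1.0]
finger_gap: 0.176
t: 11.42
tcp_pos: [0.5488, 0.1881, 0.1111]
tool_rot: [0.466, 0.532, -0.465, 0.532]
force: [-1.7, 0.1, 5.8]
finger_gap: 0.17
[ 0.02454802  0.41721492 -0.01733856]
```

View pics/c10.png

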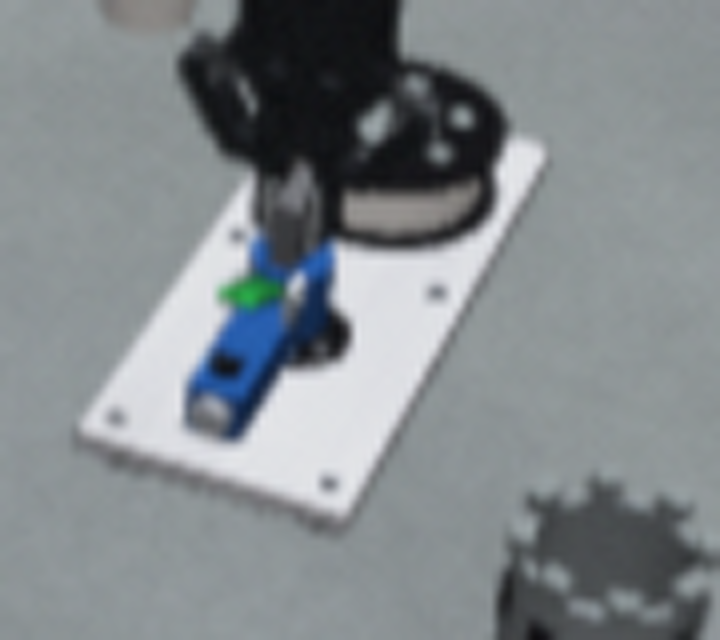

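View pics/c11.png

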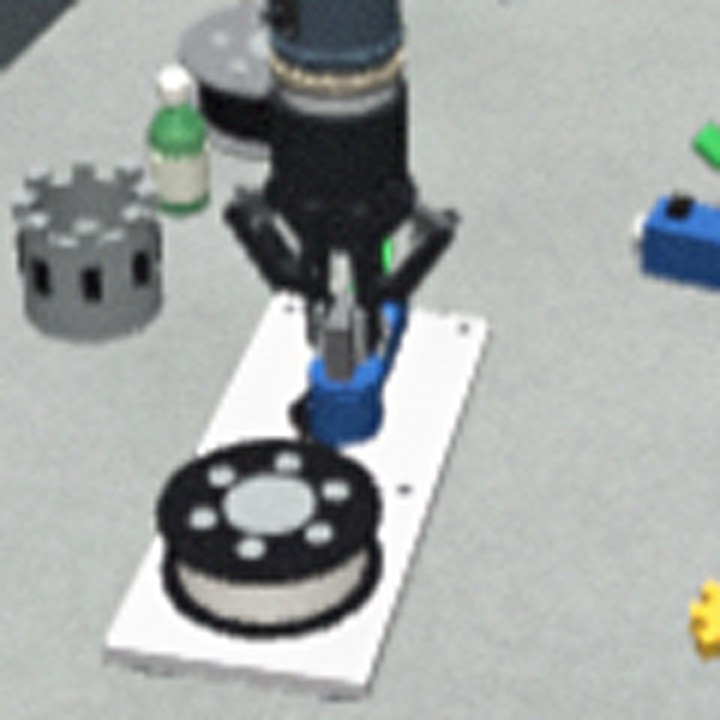

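```bash
python3 -m crank '[0,0,0,0.5,0, 0.25,0,0,0.5,0, 0.5,0,0,0.5,0, 1,0,0,0.5,0, 1,0,0,0.5,0, 1,0,0,0.5,0, 1,0,0,20,0, 1,0,0,60,0, 1,0,0,100,0, 1,0,0,100,0]'; python3 -c "
from h import *
snap('wrist','w6');snap('scene','sc6')"
```

```text
t: 12.78
tcp_pos: [0.5509, 0.1884, 0.2138]
tool_rot: [0.468, 0.53, -0.463, 0.534]
force: [-0.3, 0.9, -0.6]
finger_gap: 1.0
```

View pics/w6.png

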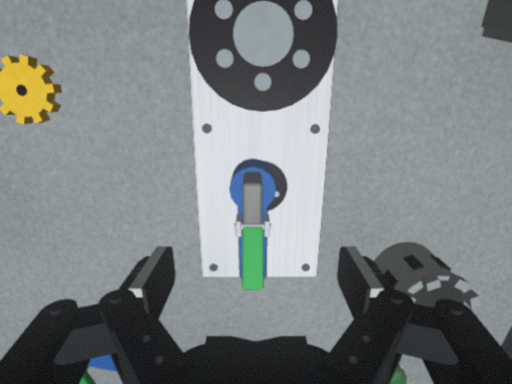

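```bash
python3 -c "
from h import *
crop('w6',210,150,300,295,5,'c12')
s=load('w6'); P=cloud(s); z=P[...,2]; i=s['img'].astype(int); W=np.zeros(z.shape,bool); W[150:300,215:300]=1
q=P[W&(abs(z-.118)<.006)&(i.max(-1)-i.min(-1)<30)]; w,V=np.linalg.eigh(np.cov(q[:,:2].T)); print('fin',len(q),np.median(q,axis=0),q.mean(0),np.degrees(np.arctan2(V[1,1],V[0,1])),np.sqrt(12*w)); 
B=W&(i[...,2]>1.4*i[...,0])&(i[...,2]>1.4*i[...,1]); q=P[B]
k=q[(q[:,1]>.165)]; print('cup top',len(k),np.percentile(k[:,2],[10,50,90]),k.min(0),k.max(0))
k=q[(q[:,1]<.15)]; print('tail',len(k),np.percentile(k[:,2],[10,50,90]),k.min(0),k.max(0))
g=W&(i[...,1]>1.4*i[...,0])&(i[...,1]>1.3*i[...,2]); q=P[g]; q=q[q[:,2]<.15];print('lever',q.min(0),q.max(0))
h=np.array([-.1309,.9914]); a=q[:,:2]@h; r=np.polyfit(a,q[:,2],1); print('slope deg',np.degrees(np.arctan(r[0])))
print(manip.sense()['tcp_pos'])
"
```

```text
fin 817 [0.54845065 0.18940498 0.1192286 ] [0.54850552 0.18922971 0.11900173] 97.50150538657836 [0.01489399 0.03619916]
cup top 843 [0.07789795 0.07898556 0.07995355] [0.52813332 0.16518585 0.0375774 ] [0.5740455  0.26641208 0.33236178]
tail 138 [0.06769273 0.06856182 0.06925884] [0.54348529 0.08947683 0.06709541] [0.57518634 0.13623326 0.07035235]
lever [ 5.44833202e-01  1.95824635e-02 -2.69015787e-04] [0.57129817 0.15360577 0.1140606 ]
slope deg -24.917718693595834
[0.54842427 0.18800799 0.21043886]
```

View pics/c12.png

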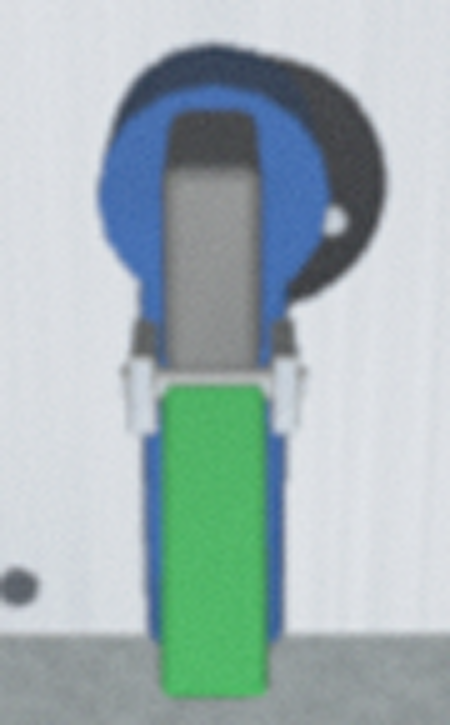

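```bash
python3 -m crank '[0.5,3,-25,0,0, 0,8,-60.5,0,0, 0,8,-60.5,0,0, 0,8,-60.5,-10,0, 0,8,-60.5,-30,0, 0,8,-60.5,-50,0, 0,8,-60.5,-58,0, 0,8,-60.5,-58,0, 0,8,-60.5,-58,0]' 40; python3 -c "
from h import *
print(manip.sense()['tcp_pos'],manip.sense()['force']);snap('scene','sc7');snap('wrist','w7');crop('sc7',260,140,350,220,8,'c13')"
```

```text
t: 14.0
tcp_pos: [0.557, 0.1279, 0.1527]
tool_rot: [0.466, 0.532, -0.465, 0.532]
force: [-0.2, 0.9, -0.4]
finger_gap: 0.0
[0.55701403 0.12787054 0.15269789] [-0.18717519  0.86659331 -0.35344757]
```

View pics/c13.png

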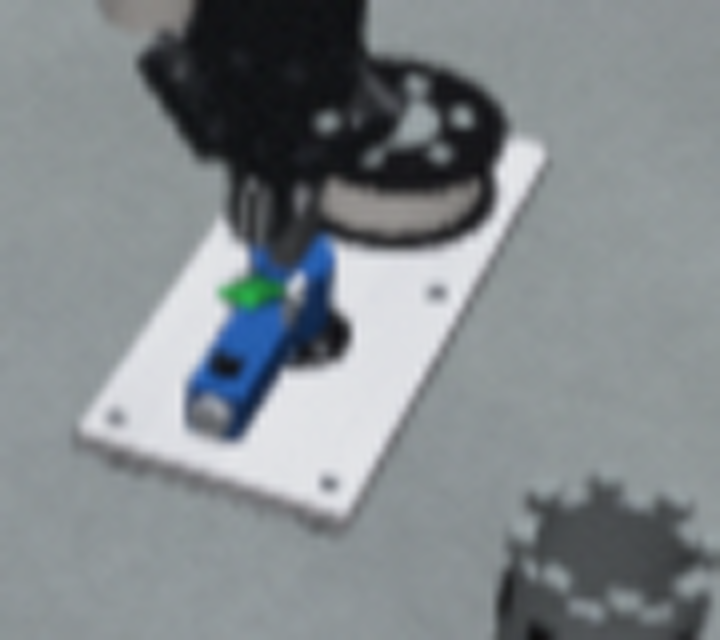

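View pics/w7.png

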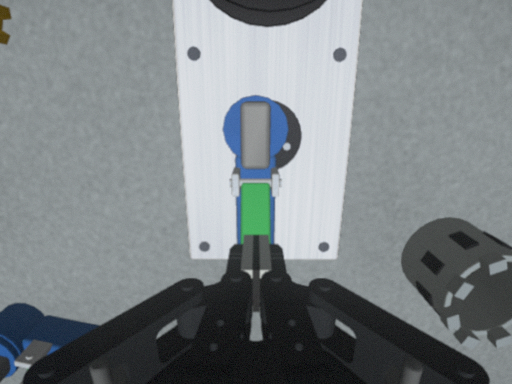

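```bash
python3 -m crank '[0,0,0,-8,0, 0,0,0,-14,0, 0,0,0,-16,0, 0,0.25,-1.8,-18.4,0, 0,0.5,-3.6,-20.7,0, 0,0.65,-4.9,-22.9,0, 0,0.8,-6.1,-25,0]'; python3 -m crank '[0,0.3,-2.2,-4.5,0, 0,0.4,-3,-6.9,0, 0,0.5,-3.8,-9.3,0]'
```

```text
t: 14.98
tcp_pos: [0.5576, 0.1214, 0.1276]
tool_rot: [0.466, 0.532, -0.466, 0.532]
force: [0.2, 0.6, 3.3]
finger_gap: 0.001
t: 15.35
tcp_pos: [0.5582, 0.1174, 0.1179]
tool_rot: [0.466, 0.532, -0.466, 0.532]
force: [-0.4, -0.4, 2.9]
finger_gap: 0.002
```

```bash
python3 -m crank '[0,0.1,-0.6,-2.4,0, 0,0.2,-1.2,-4.9,0, 0,0.2,-1.2,-4.9,0]'; python3 -m crank '[0,0,-0.2,-1,0, 0,0,-0.2,-1,0]'; python3 -m crank '[0,0,-0.1,-1,0, 0,0,-0.1,-1,0]'
```

```text
t: 15.72
tcp_pos: [0.5582, 0.1163, 0.1128]
tool_rot: [0.466, 0.532, -0.466, 0.532]
force: [-0.4, -0.8, 0.1]
finger_gap: 0.002
t: 15.98
tcp_pos: [0.5582, 0.1163, 0.112]
tool_rot: [0.466, 0.532, -0.466, 0.532]
force: [-0.2, -0.4, 1.7]
finger_gap: 0.001
t: 16.23
tcp_pos: [0.5582, 0.1161, 0.1111]
tool_rot: [0.466, 0.532, -0.466, 0.532]
force: [-0.2, -1.3, 3.1]
finger_gap: 0.002
```

```bash
python3 -m crank '[0,0,0,-0.5,0, 0,0,0,-0.5,0]'; python3 -m crank '[0,0,0,-0.5,0, 0,0,0,-0.5,0]'; python3 -m crank '[0,0,0,-0.5,0, 0,0,0,-0.5,0]'
```

```text
t: 16.48
tcp_pos: [0.5583, 0.1161, 0.1107]
tool_rot: [0.466, 0.532, -0.466, 0.532]
force: [-0.1, -1.5, 3.4]
finger_gap: 0.001
t: 16.73
tcp_pos: [0.5583, 0.1161, 0.1105]
tool_rot: [0.466, 0.532, -0.466, 0.532]
force: [-0.7, -0.7, 6.2]
finger_gap: -0.001
t: 16.98
tcp_pos: [0.5584, 0.1161, 0.1104]
tool_rot: [0.466, 0.532, -0.466, 0.532]
force: [-1.2, -0.9, 8.0]
finger_gap: -0.0
```

```bash
python3 -m crank '[0,0,0,-0.5,0, 0,0,0,-0.7,0, 0,0,0,-0.7,0]'; python3 -m crank '[0,0,0,2,0, 0,0,0,20,0, 0,0,0,60,0, 0,0,0,110,0, 0,0,0,110,0, 0,0,0,110,0]'; python3 -c "
from h import *
s=snap('wrist','w8');snap('scene','sc8');snap('side','s8');crop('w8',180,130,340,384,3,'c14');crop('sc8',260,140,350,220,8,'c15')
print(manip.sense()['tcp_pos'])"
```

```text
t: 17.35
tcp_pos: [0.5584, 0.116, 0.1102]
tool_rot: [0.466, 0.532, -0.465, 0.532]
force: [-2.4, -1.6, 12.1]
finger_gap: 0.002
t: 18.1
tcp_pos: [0.5572, 0.1163, 0.2181]
tool_rot: [0.465, 0.533, -0.466, 0.532]
force: [-1.0, -0.5, -1.1]
finger_gap: 0.003
[0.55695319 0.11619861 0.21708777]
```

View pics/w8.png

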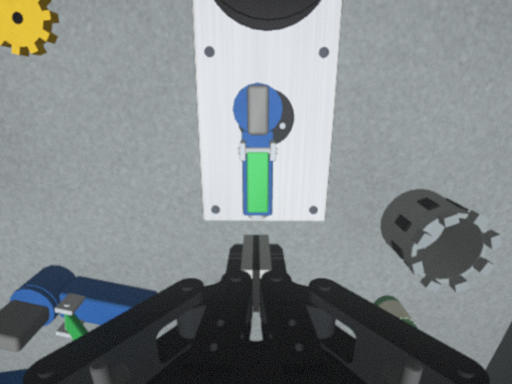

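View pics/c15.png

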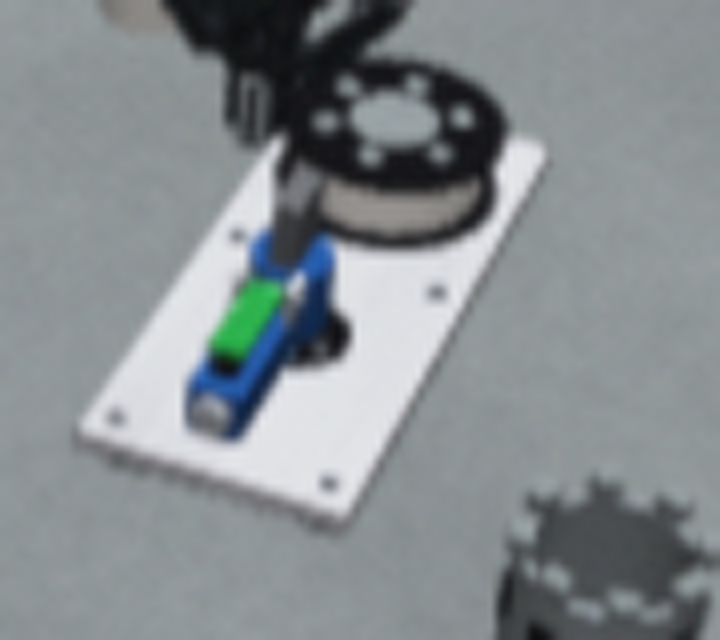

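View pics/sc8.png

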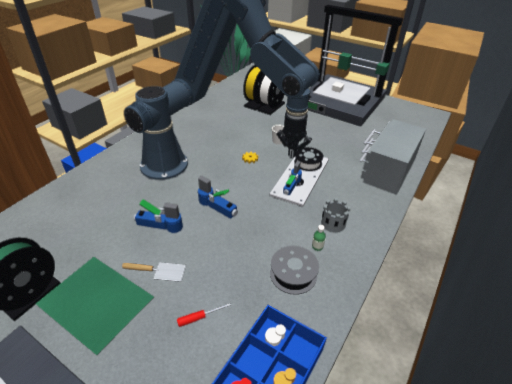

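Lever is down and the arm is clear. Next, a numeric check of lever slope and head pose.

```bash
python3 -c "
from h import *
s=load('w8'); P=cloud(s); z=P[...,2]; i=s['img'].astype(int); W=np.zeros(z.shape,bool); W[70:222,225:295]=1
h=np.array([-.1305,.9914]); o=np.array([.5485,.1885])
g=W&(i[...,1]>1.4*i[...,0])&(i[...,1]>1.3*i[...,2])&(z>.06)&(z<.13); q=P[g]; a=(q[:,:2]-o)@h; r=np.polyfit(a,q[:,2],1); print('lever',len(q),np.degrees(np.arctan(-r[0])),a.min(),a.max(),'z at -.084',np.polyval(r,-.084))
q=P[W&(abs(z-.118)<.006)&(i.max(-1)-i.min(-1)<30)]; w,V=np.linalg.eigh(np.cov(q[:,:2].T)); print('fin',np.median(q,axis=0),np.degrees(np.arctan2(V[1,1],V[0,1])))
q=P[W&(i[...,2]>1.4*i[...,0])&(i[...,2]>1.4*i[...,1])&(abs(z-.078)<.004)]; print('cup top',np.median(q[:,2]))
m=(i.min(-1)>150)&(abs(z-.037)<.006); m[:,:195]=0;m[:,350:]=0;print('deck',np.median(z[m]))
"
```

```text
lever 1244 2.5840333588358257 -0.09351640592276636 -0.037480584493652234 z at -.084 0.08665737368630495
fin [0.54855202 0.18798122 0.11921143] 97.95877514703271
cup top 0.07892413918975147
deck 0.037001875569789955
```

Lever slope is 2.6° against 3° at the stop. The cup top is 42 mm above the deck, so the head is home. Handing in.

```bash
python3 -c "
from h import *
print(workorder.sign_off())"
```

```text
the job is handed in; nothing more can be done
None
```

I coupled the smallest of the three blue heads to the trolley and pressed its lever down to the stop. The job was handed in at about 18 s of the 72 s allowed.

- **Finding the ball:** the wrist camera put it about 13 mm from the disc centre, at (0.549, 0.188). The socket went over it on the first try with no contact on the ball that I could measure.
- **Seating:** the head met the deck at exactly the height it should when home, and I pressed with only about 10 N. With the lever still up, the cup and tail tops both measured flat on the deck.
- **Latch:** I pressed the lever along its arc with the fingers shut. It moved at about 3 N, and I finished with about 12 N against the stop, then lifted clear.

**Last checks:**
- The lever sits at 2.6°, where fully down is 3°.
- The cup top is 42 mm above the measured deck, so the head is fully home.
- The head points at 97.5–98°, against 97.5° for the trolley, with the tail away from the spool.
- The other things looked untouched in the last scene picture.
- The only disagreement was that camera depths read about 1 mm high everywhere, deck included, which is within calibration.

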